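# Push the stuck plug out of the quartz furnace tube

### The job

A refractory plug is stuck in the quartz furnace tube that is clamped on the bench. Set the ceramic tray on the bench lengthwise in line with the tube, its near end wall tucked just under the tube's plain end; then take the push rod from its rest, push the plug through from the flanged end so that it drops out of the plain end into the tray, draw the rod out again and lay it back in the notches of its rest. Handle the quartz gently, keep the plug off the bench and leave the crucible, bottle and beaker where they stand.

Things in the scene. Friction and masses are not known exactly. Their poses are not given: they have to be found in the camera images.
- tube_stand: Fixed stand: dark steel base plate 80 x 76 x 8 mm (x, y, z), two steel pipe clamps at y = -27 and 27 mm (ears reach x = 39 mm) holding a clear quartz tube level along y, axis 68 mm above the bench. Tube: 120 mm long, outside diameter 46, bore 40 mm; inlet with flange (diameter 64, 8 thick) at y = 60, plain outlet at y = -60 mm. Origin: centre of the plate's underside, on the bench.
- inlet (a point): Centre of the bore's mouth at the flanged end, 68 mm above the bench. Axes as the stand's: +y points out of the tube, away from the outlet.
- outlet (a point): Centre of the bore's mouth at the plain end, 68 mm above the bench. Axes as the stand's: -y points out of the tube. Beneath this end the tube overhangs the base plate by 22 mm, 45 mm above the bench: room for the tray's end wall.
- plug: White refractory cylinder 60 mm long, 36.6 mm in diameter, 0.2 kg, stuck by friction in the tube, its middle within 14 mm of the tube's middle; a push of 2 to 4.5 N slides it. Origin: its centre. Its y axis is its long axis (x and z turn as it rolls).
- tray: Loose cream ceramic tray, open above, 100 x 130 x 34 mm (x, y, z), walls and floor 8 mm thick, 0.42 kg; long sides along its y axis. Origin: centre of its underside, on the bench. It starts on the robot's side of the tube, at the left or the right, with the rod rest at the other. Can be lifted by pinching an end wall from above.
- rod: Push rod 200 mm long along its y axis, 0.11 kg: at its -y end a flat disc, diameter 26, 8 mm thick; an aluminium shaft of diameter 10; from y = 45 to 100 mm a wooden handle 18 mm wide (x) and 22 mm high (z). Origin: on the axis, midway along. It starts level in the rest, axis 50 mm above the bench, its axes parallel to the rest's.
- rod_tip (a point): Centre of the disc's flat end face, 100 mm from the rod's origin along its -y.
- rod_grip (a point): Middle of the handle on the rod's axis, 73 mm from the rod's origin along its +y, 173 mm from the disc's end face: the place to hold the rod.
- rod_rest: Fixed grey rest: base plate 60 mm wide (x), 8 thick, from y = -80 to 45 mm, and two posts 12 mm thick at y = -60 and 25 mm with open V notches (45 degree flanks, 28 mm wide at the top, which is 57 mm above the bench) that carry the shaft. Origin: on the bench straight below the start of the rod's origin; y along the lying rod.
- crucible: Bystander: small lidded porcelain crucible 58 mm in diameter, 58 mm high, beyond the tube. Origin: centre of its foot.
- bottle: Bystander: amber bottle with a blue cap, 68 mm in diameter, 115 mm high. Origin: centre of its foot.
- beaker: Bystander: clear glass beaker 72 mm in diameter, 95 mm high. Origin: centre of its foot.
Mind the look-alikes: they are no part of the job. Of the things like the rod, leave any that is orange; of the rest the larger one is meant.

How it is judged (in metres and radians):
On the way, in this order (a step that is already met when the one before it is completed fails the run):
1. the tray stands on the bench in line with the tube (middle within 15 mm of the tube's line, square within 12 degrees), near end wall under the plain end, let go, with the plug still in the tube (x of tray in the frame of tube_stand between -0.015 and 0.015 m and y of tray in the frame of tube_stand between -0.124 and -0.098 m and angle between the y axis of tray and the y axis of tube_stand, either way round below 0.21 rad and height (world z) of tray below 0.004 m and linear speed of tray below 0.02 m/s and contact force between the fingers and tray below 0.1 N and y of plug in the frame of tube_stand above -0.03 m), for 0.2 s.
2. the rod's disc is inside the tube, entered from the flanged end, with the plug still ahead of it in the tube (y of rod_tip in the frame of inlet below -0.005 m and y of rod_tip in the frame of outlet above 0 m and x of rod_tip in the frame of inlet between -0.012 and 0.012 m and z of rod_tip in the frame of inlet between -0.012 and 0.012 m and y of rod in the frame of inlet above 0.02 m and y of plug in the frame of tube_stand above -0.06 m), for 0.05 s.
3. the rod, through the tube from the flanged end, has pushed the plug out of the plain end (y of rod_tip in the frame of outlet below 0.04 m and x of rod_tip in the frame of outlet between -0.02 and 0.02 m and y of rod in the frame of outlet above 0.03 m and y of plug in the frame of outlet below -0.02 m), for 0.05 s.
At the end, for the whole second after the job is handed in: The plug rests inside the tray (lying or standing), clear of the tube; the tray stands flat on the bench under the plain end (middle within 25 mm of the tube's line, drawn out at most 13 mm); the rod lies at rest in both notches of its rest, within 6 mm sideways, 25 mm lengthwise of where it lay (z of plug in the frame of tray between 0 and 0.046 m and y of plug in the frame of tray between -0.057 and 0.057 m and x of plug in the frame of tray between -0.042 and 0.042 m and linear speed of each of plug, rod below 0.02 m/s and contact force between plug and tube_stand below 0.05 N and x of tray in the frame of tube_stand between -0.025 and 0.025 m and y of tray in the frame of tube_stand above -0.137 m and height (world z) of tray below 0.004 m and x of rod in the frame of rod_rest between -0.006 and 0.006 m and y of rod in the frame of rod_rest between -0.025 and 0.025 m and z of rod in the frame of rod_rest between 0.045 and 0.055 m and angle between the y axis of rod and the y axis of rod_rest, either way round below 0.1 rad); the robot touches nothing.
It fails at once if the plug touched the bench (contact force between plug and table above 0.1 N).
It fails at once if the crucible, the bottle or the beaker was moved more than 15 mm (distance of any of crucible, bottle, beaker from where it was at the start of the episode above 0.015 m).
It fails at once if the crucible, the bottle or the beaker was moved more than 15 mm (distance of any of crucible, bottle, beaker from where it was at the start of the episode above 0.015 m).
It fails at once if the quartz tube or its stand was struck with more than 20 N by the rod, the tray or the robot (contact force between any of rod, tray, the arm, the fingers and tube_stand above 20 N).
It also fails if it takes over 69 s, if anything falls off the work surface, if the arm or the gripper's body presses on something with over 40 N, if the wrist force passes 120 N, or if a joint passes its speed limit or range.

### The arm

A 6-joint arm with a two-finger parallel gripper is mounted at the origin on the work surface. World frame = base frame: x ahead of the robot, y to its left, z up, the work surface at z = 0. Lengths are in mm, angles in rad, forces in N, time in s.
With the tool pointing down it reaches from about 350 to 875 mm from the base axis. Payload 4.2 kg.
Tool frame: the origin (TCP) lies at the very end of the fingers, on their centre line; the grasp point (between the pads) lies 19 mm behind it (arm.pinch_z is the distance from the TCP to the grasp point, in mm); x points along the fingers, y is the direction in which the jaws open and shut, and the axes are right-handed (so a half turn about x gives the same grasp; the last joint's range is limited). The gripper opens to 85 mm and grips with 20 to 120 N. Pads are 22 mm wide; open, the fingers measure 114 mm over their backs; the gripper's body (76 mm by 85 mm) begins 54 mm behind the grasp point. The pads swing forward as they close: fully open they stand 13 mm farther back than shut.
Start: joints at [1.387, 0.385, 0.008, 0, -1.194, -0.259], TCP at [267.761, 564.715, 231.312] pointing down, gripper open.
Joint ranges: [-3.14, 3.14], [-1.21, 2.06], [-1.07, 1.41], [-3.16, 2.05], [-2.99, -0.16], [-3.1, 3.1]. Speed limits (rad/s): [2.79, 2.79, 3.14, 3.14, 3.14, 3.14].

### API

Orientations are given as a unit quaternion [x, y, z, w].
In Python, from bench import arm gives the robot as it stands.
- The arm moves only by the tool drive_tool, never from a script. Its argument "motion" is a list of rows, each a list of 4 numbers: the shift along the tool's x, y, z in mm, then the turn about the tool's x in degrees. In form: [[dx, dy, dz, spin], ...]. A call has 1 to 10 rows; each row shifts and turns the commanded pose from where the row before left it, along the tool's axes as they then stand; what a row does not reach is not made up. A row lasts 1/12 s, in which the tool goes at most 41.7 mm and 7.16 degrees, less where a joint would pass 70% of its speed; a pose out of reach is approached as far as the arm can. A call with a gripper value outside its range is refused whole. "grip" is the finger opening in mm, from 0 to 85.4, set as the call begins (left out, the last holds). The fingers move at their own pace and stop on an object; the grip force is fixed at half the most. Time passes only in rows, so rows that do not move let the fingers close. It gives the time, the measured TCP pose, the force and the opening at its end, in the units of the state.
- arm.read_state(): the state, without advancing time (a new reading comes with each control period).
- arm.get_image(name): name is "scene" or "top" or "wrist"; returns the picture (480x640x3 uint8, red, green, blue); there is no depth.
- arm.calibration(name): a dict with "K" (3x3 intrinsics, pixels), "distortion" ([k1, k2, p1, p2, k3] as OpenCV has them; the pictures are not rectified), "eye" and "attitude" of the camera in the world; the wrist camera has in their place "T_tool_cam" (4x4, takes a point from camera to tool coordinates, whose origin is the TCP and whose axes are the tool frame's). Camera axes: x right, y up, looking along -z (the intrinsics and any distortion apply to the point x, -y, -z); pixel columns grow to the right and rows downward; lengths in mm; the calibration is good to about 2 mm. A picture is of the moment at which its call begins: read the wrist's pose just before it. calibration takes no time and is no camera call.
- arm.job_done(): hands the job in, once; it reports no verdict.
The state is a dict: "clock": time; "joints": joint angles; "joint_vel": joint speeds; "joint_efforts": joint torques, N m; "position": TCP position; "ee_rot": TCP orientation; "contact_force": force on the tool from outside, world axes, zero at the start; "wrist_torque": the same for the moment, N m; "gripper_width": finger opening in mm.
Only numpy, scipy, OpenCV 4.12 (cv2) and the standard library are available. Lean on these libraries where they do the work, as an engineer would, in place of code of your own. Each camera call takes 0.05 s, during which the arm holds its last target. There are 200 camera calls.

## Working session

There is one attempt and no reset: what is moved stays moved. The work goes in short steps, Python scripts to look and compute and a tool call to move; the robot and the scene stay as the last step left them, time stands still between calls to the robot, and variables do not carry over. Pictures are saved under pics/ and viewed, about 8 in all and at most 12, crops included, and the job is handed in when it is done.

Besides the shell and the picture viewer there is one more tool, called after "Call:" as name([rows], argument=value, ...), one row to a line, values as JSON. drive_tool: Moves the arm, as the interface text tells. Its arguments: {"type":"object","properties":{"motion":{"type":"array"},"grip":{"type":"number"}},"required":["motion"]}

```bash
mkdir -p pics; ls; python3 - <<'E'
from bench import arm
import cv2,numpy as np
for n in("scene","top","wrist"):
    cv2.imwrite(f"pics/{n}0.png",arm.get_image(n)[:,:,::-1])
    c=arm.calibration(n);print(n,{k:np.round(np.array(v),4).tolist() for k,v in c.items()})
s=arm.read_state();print(s)
E
```

```text
pics
scene {'K': [[587.7588, 0.0, 321.5085], [0.0, 587.7588, 240.3316], [0.0, 0.0, 1.0]], 'distortion': [-0.0407, 0.0, 0.0, 0.0, 0.0], 'eye': [957.8417, -748.3569, 897.3258], 'attitude': [0.387, 0.0922, 0.2255, 0.8893]}
top {'K': [[454.4279, 0.0, 317.8119], [0.0, 454.4279, 244.3684], [0.0, 0.0, 1.0]], 'distortion': [-0.0249, 0.0, 0.0, 0.0, 0.0], 'eye': [389.6359, -0.798, 1202.8239], 'attitude': [-0.052, 0.0451, 0.7124, -0.6984]}
wrist {'K': [[382.9052, 0.0, 319.5715], [0.0, 382.9052, 240.5581], [0.0, 0.0, 1.0]], 'distortion': [-0.0845, 0.0, 0.0, 0.0, 0.0], 'T_tool_cam': [[-0.0006, 0.2679, -0.9635, -142.1942], [1.0, -0.0, -0.0006, 0.1883], [-0.0002, -0.9635, -0.2679, -67.5102], [0.0, 0.0, 0.0, 1.0]]}
{'clock': 0.15, 'joints': array([ 1.38660660e+00,  3.85393425e-01,  6.96388650e-03, -3.15822387e-04,
       -1.19396952e+00, -2.58601768e-01]), 'joint_vel': array([-0.00026945, -0.00168094,  0.00487886,  0.00159554,  0.00021801,
       -0.00106771]), 'joint_efforts': array([-3.94062545e-04, -3.92678332e+01,  1.88582826e+01,  4.18862119e+00,
       -3.42125517e-03, -3.89572833e-06]), 'position': array([267.60058385, 564.35452606, 230.47953072]), 'ee_rot': array([-0.68975574,  0.15588488,  0.68992102,  0.15474464]), 'contact_force': array([-0.39316607, -0.56191472, -0.24231321]), 'wrist_torque': array([ 0.00298664,  0.05310314, -0.0098624 ]), 'gripper_width': 85.12678365433644}
```

View pics/scene0.png

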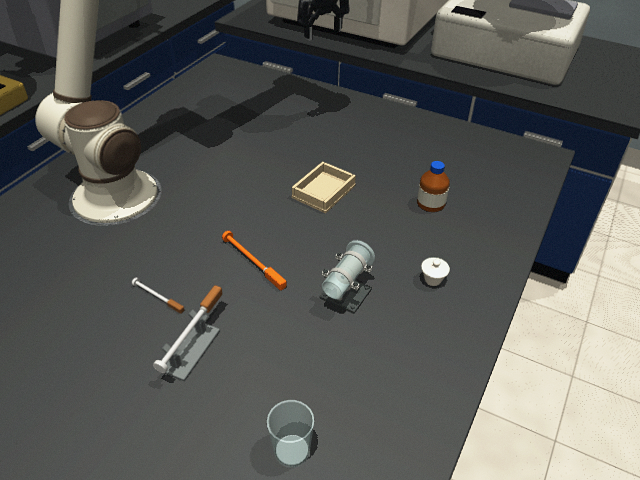

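View pics/top0.png

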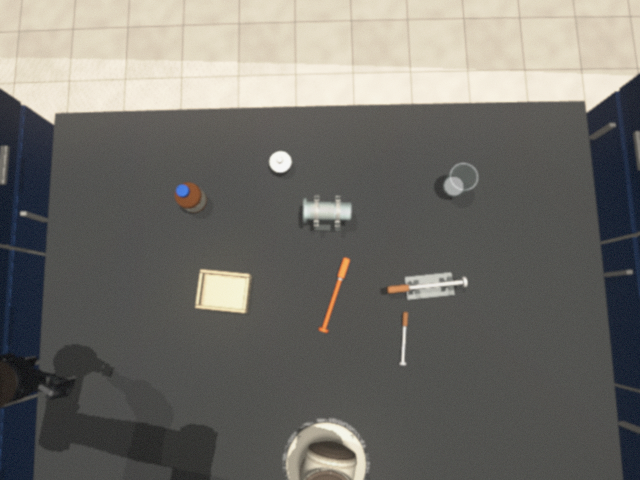

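The scene view shows the tray at (324,186), the rod in its grey rest from (160,366) to (215,293), and the tube from (365,250) to (335,290). The orange rod and the small rod are the decoys. The top view confirms the layout: tray (223,291), rest (430,286), tube (328,211). Next I zoom in.

```bash
cat > h.py <<'E'
import numpy as np,cv2
from scipy.spatial.transform import Rotation as R
from bench import arm
def cam(n,st=None):
    c=arm.calibration(n);K=np.array(c["K"]);D=np.array(c["distortion"])
    if n=="wrist":
        T=np.array(c["T_tool_cam"]);Rt=R.from_quat(st["ee_rot"]).as_matrix()
        return K,D,Rt@T[:3,3]+st["position"],Rt@T[:3,:3]
    return K,D,np.array(c["eye"]),R.from_quat(c["attitude"]).as_matrix()
def rays(C,px):
    K,D,e,A=C
    p=cv2.undistortPoints(np.array(px,float).reshape(-1,1,2),K,D)[:,0]
    d=np.c_[p[:,0],-p[:,1],-np.ones(len(p))]@A.T
    return e,d/np.linalg.norm(d,axis=1)[:,None]
def onz(C,px,z):
    e,d=rays(C,px);return e+d*((z-e[2])/d[:,2])[:,None]
def tri(C1,p1,C2,p2):
    e1,d1=rays(C1,[p1]);e2,d2=rays(C2,[p2])
    t=np.linalg.lstsq(np.c_[d1[0],-d2[0]],e2-e1,rcond=None)[0]
    a=e1+d1[0]*t[0];b=e2+d2[0]*t[1];return (a+b)/2,np.linalg.norm(a-b)
def proj(C,P):
    K,D,e,A=C;q=(np.array(P,float).reshape(-1,3)-e)@A*[1,-1,-1]
    return cv2.projectPoints(q,np.zeros(3),np.zeros(3),K,D)[0][:,0]
def zoom(img,x,y,w,h,W,H):
    return cv2.resize(img[y:y+h,x:x+w],(W,H),interpolation=cv2.INTER_CUBIC)
E
python3 - <<'E'
import cv2,numpy as np
from h import *
s=cv2.imread("pics/scene0.png");t=cv2.imread("pics/top0.png")
cv2.imwrite("pics/z1.png",np.vstack([np.hstack([zoom(t,285,180,100,75,400,300),zoom(s,310,230,80,60,400,300)]),np.hstack([zoom(t,380,260,100,75,400,300),zoom(s,145,280,80,100,400,300)])]))
C=cam("top");S=cam("scene")
for nm,p in dict(tubeL=(303,211),tubeR=(352,211)).items(): print(nm,onz(C,[p],68).round())
print("tray",onz(C,[(199,270),(251,272),(246,313),(196,309)],34).round())
# rod handle and shaft
h=cv2.cvtColor(t,cv2.COLOR_BGR2HSV)
m=cv2.inRange(h,(3,80,60),(15,255,200));
n,l,st,ce=cv2.connectedComponentsWithStats(m)
for i in range(1,n):
    if st[i,4]>15: print(st[i],ce[i].round(1),onz(C,[ce[i]],50).round())
E
```

```text
tubeL [[633.  45.  68.]]
tubeR [[630. -80.  68.]]
tray [[491. 318.  34.]
 [483. 183.  34.]
 [378. 196.  34.]
 [391. 324.  34.]]
[174 182  28  27 399] [189.9 196.6] [[682. 341.  50.]]
[337 257  14  22  70] [343.7 267.1] [[489. -56.  50.]]
[318 279  24  55 179] [329.9 308.4] [[386. -18.  50.]]
[386 284  23  10 109] [396.4 288.8] [[ 432. -187.   50.]]
[402 311   7  15  84] [404.6 318.5] [[ 357. -205.   50.]]
```

View pics/z1.png

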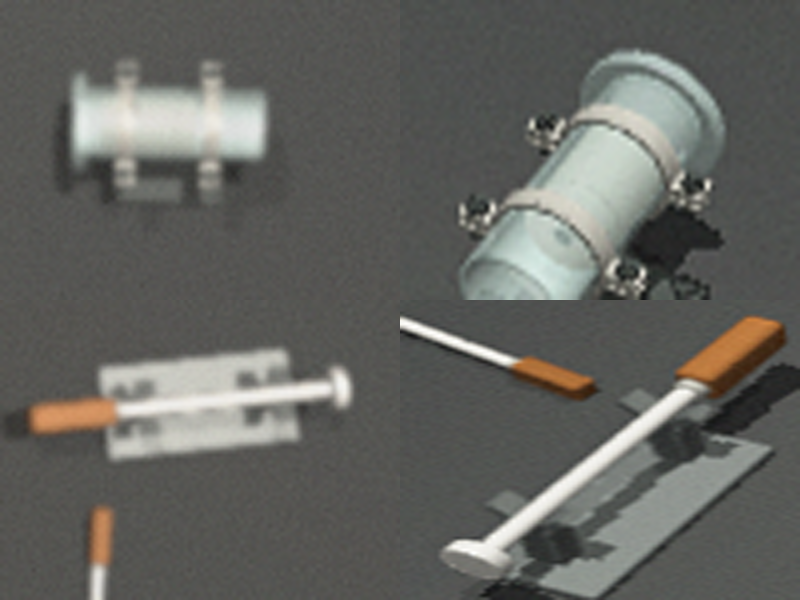

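```bash
python3 - <<'E'
from h import *
s=arm.read_state();print(R.from_quat(s["ee_rot"]).as_matrix().round(3))
T=cam("top");S=cam("scene")
t=cv2.imread("pics/top0.png");sc=cv2.imread("pics/scene0.png")
# tray corners: mask & minAreaRect top
def big(img,lo,hi,roi):
    h=cv2.cvtColor(img,cv2.COLOR_BGR2HSV);m=cv2.inRange(h,lo,hi);z=np.zeros_like(m);x,y,w,hh=roi;z[y:y+hh,x:x+w]=m[y:y+hh,x:x+w]
    c=max(cv2.findContours(z,0,1)[0],key=cv2.contourArea);return c
c=big(t,(10,30,90),(35,200,255),(180,255,90,75));q=cv2.approxPolyDP(c,5,True)[:,0];print("tray top",q.tolist());P=onz(T,q,34);print(P.round(1).tolist(),P.mean(0).round(1))
c=big(sc,(10,30,90),(35,200,255),(280,150,90,70));q2=cv2.approxPolyDP(c,6,True)[:,0];print("tray scene",q2.tolist(),onz(S,q2,34).round(1).tolist())
# handle both views
a=big(t,(3,80,60),(15,255,200),(384,280,30,16));b=big(sc,(3,80,60),(15,255,200),(195,280,30,40))
ca=cv2.minAreaRect(a)[0];cb=cv2.minAreaRect(b)[0];print("handle",tri(T,ca,S,cb))
# disc, by hand from zooms: top (465,282), scene (161,366)
print("disc",tri(T,(464.8,282),S,(161,366)))
# tube: flange end and plain end from zoom
print("tube",onz(T,[(303.5,210.5),(351,211.5)],68).round(1).tolist())
print("flange",tri(T,(304.5,210),S,(310+262/5,230+90/5)),)
E
```

```text
[[-0.001 -0.429 -0.904]
 [-0.002 -0.904  0.429]
 [-1.     0.002 -0.   ]]
tray top [[199, 269], [194, 308], [248, 312], [250, 273]]
[[493.2, 317.9, 34.0], [393.3, 329.3, 34.0], [380.7, 190.5, 34.0], [480.3, 185.5, 34.0]] [436.9 255.8  34. ]
tray scene [[322, 161], [292, 186], [292, 197], [325, 213], [355, 175]] [[393.7, 326.1, 34.0], [379.3, 201.5, 34.0], [400.3, 165.5, 34.0], [494.6, 152.0, 34.0], [491.8, 313.7, 34.0]]
handle (array([ 431.52674869, -189.61814212,   51.36476402]), np.float64(2.064319298871521))
disc (array([ 446.09375664, -359.62641425,   51.93603604]), np.float64(2.35685191791834))
tube [[634.4, 43.6, 68.0], [629.2, -77.2, 68.0]]
flange (array([634.68544699,  41.77879148,  81.35722696]), np.float64(4.440756087941098))
```

Call:
drive_tool([
  [0,0,0,-6.63],
  [0,0,0,-6.63],
  [0,0,0,-6.63],
  [8,29.6,-16.5,0],
  [8,29.6,-16.5,0],
  [8,29.6,-16.5,0],
  [8,29.6,-16.5,0],
  [8,29.6,-16.5,0],
  [8,29.6,-16.5,0],
  [8,29.6,-16.5,0],
], grip=85)

```text
clock: 0.98
position: [363.1, 345.7, 174.9]
ee_rot: [-0.706, 0.034, 0.706, 0.034]
contact_force: [1.1, 0.7, -0.5]
gripper_width: 85.0
```

Call:
drive_tool([
  [8,29.6,-16.5,0],
  [8,29.6,-16.5,0],
  [8,29.6,-16.5,0],
  [8,29.6,-16.5,0],
  [4,29.6,-16.5,0],
  [0,0,0,0],
  [0,0,0,0],
])

```text
clock: 1.57
position: [431.1, 190.6, 138.9]
ee_rot: [-0.706, 0.035, 0.707, 0.035]
contact_force: [-0.8, 0.4, 0.2]
gripper_width: 84.5
```

```bash
cat >> h.py <<'E'
def snap(name):
    st=arm.read_state();im=arm.get_image("wrist")[:,:,::-1].copy();cv2.imwrite(f"pics/{name}.png",im)
    np.savez(f"pics/{name}.npz",ee_rot=st["ee_rot"],position=st["position"]);return st,im
def go(P,ang=None):
    "tool-axis shift to world P; ang=direction (deg) of tool y in world"
    st=arm.read_state();M=R.from_quat(st["ee_rot"]).as_matrix();a=np.degrees(np.arctan2(M[1,1],M[0,1]))
    sp=0 if ang is None else -((ang-a+180)%360-180)
    M2=M@R.from_euler("x",sp,degrees=True).as_matrix()
    print("pos",st["position"].round(1),"yang",a.round(2),"spin",round(sp,2),"then shift",(M2.T@(np.array(P)-st["position"])).round(1),"tilt",M[:,0].round(3),"t",st["clock"])
E
python3 - <<'E'
from h import *
st,im=snap("w1");go([431,192,12],-95.5)
C=cam("wrist",st);print(proj(C,[[430.5,188,34],[431,192,12],[480.3,185.5,34],[380.7,190.5,34]]).round())
E
```

```text
pos [431.2 191.8 139.3] yang -95.57 spin -0.07 then shift [127.3  -0.2   0.2] tilt [ 0. -0. -1.] t 1.6167
[[323. 239.]
 [317. 231.]
 [319. 164.]
 [326. 307.]]
```

View pics/w1.png

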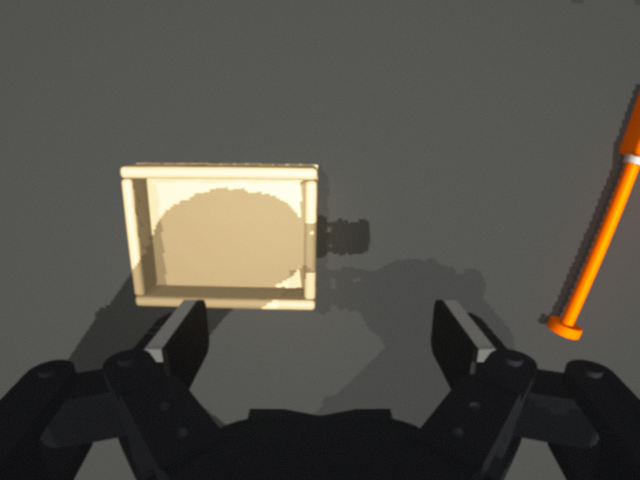

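The tray fills the view, with outer corners near (319,164), (315,308), (121,167) and (135,306). The wall to pinch spans columns 303–318. The measured edges will correct the aim.

```bash
python3 - <<'E'
from h import *
st=np.load("pics/w1.npz");C=cam("wrist",st)
P=onz(C,[(319,164),(315.5,308),(121,167),(136,306),(310,180),(309.5,295)],34);print(P.round(1));print("center",P[:4].mean(0).round(1),"wall mid",P[4:].mean(0).round(1))
print("long/short",np.linalg.norm(P[0]-P[2]),np.linalg.norm(P[1]-P[3]),np.linalg.norm(P[0]-P[1]))
# height check: top+wrist triangulation of two corners
T=cam("top")
print(tri(T,(250.5,272),C,(319,164)),tri(T,(199,269),C,(121,167)),tri(T,(247.5,312.5),C,(315.5,308)))
E
```

```text
[[480.1 185.8  34. ]
 [380.8 198.2  34. ]
 [492.1 314.4  34. ]
 [394.2 326.8  34. ]
 [470.6 192.6  34. ]
 [391.1 201.4  34. ]]
center [436.8 256.3  34. ] wall mid [430.9 197.   34. ]
long/short 129.14178884520632 129.32826958698553 100.0887564774874
(array([481.48281138, 184.70824101,  37.60427591]), np.float64(3.070354469808335)) (array([492.95608018, 319.9930555 ,  24.53058693]), np.float64(2.3464266191284273)) (array([378.78982666, 195.6965464 ,  27.91013781]), np.float64(5.873121092185689))
```

Call:
drive_tool([
  [20,-4,0,-0.5],
  [30,0,0,0],
  [30,0,0,0],
  [25,0,0,0],
  [12,0,0,0],
  [8.5,0,0,0],
  [0,0,0,0],
  [0,0,0,0],
])

```text
clock: 2.28
position: [431.5, 197.3, 14.1]
ee_rot: [0.707, -0.03, -0.706, -0.03]
contact_force: [-0.7, -0.4, -0.2]
gripper_width: 84.8
```

Call:
drive_tool([
  [0,0,0,0],
  [0,0,0,0],
  [0,0,0,0],
  [0,0,0,0],
  [0,0,0,0],
  [0,0,0,0],
  [0,0,0,0],
  [0,0,0,0],
], grip=3)

```text
clock: 2.95
position: [431.8, 196.6, 14.2]
ee_rot: [0.707, -0.03, -0.706, -0.031]
contact_force: [0.4, 0.8, 2.7]
gripper_width: 6.5
```

Call:
drive_tool([
  [-3,0,0,0],
  [-8,0,0,0],
  [-15,0,0,0],
  [-25,0,0,0],
  [-30,0,0,0],
  [-20,0,0,0],
  [-9,0,0,0],
  [0,0,0,0],
  [0,0,0,0],
])

```text
clock: 3.7
position: [430.3, 195.5, 123.1]
ee_rot: [-0.706, 0.031, 0.707, 0.031]
contact_force: [-0.1, -0.5, -4.4]
gripper_width: 6.6
```

```bash
python3 - <<'E'
from h import *
print(arm.read_state()["contact_force"],arm.read_state()["wrist_torque"],arm.read_state()["gripper_width"])
go([470,-230,124],-92.4);go([631,-230,124],-92.4)
s=arm.get_image("scene")[:,:,::-1];cv2.imwrite("pics/s1.png",zoom(s,200,80,240,180,640,480))
T=cam("top");print("beaker",onz(T,[(453,186)],5),onz(T,[(463.5,177.5)],95))
E
```

```text
[-0.14588355 -0.46216457 -4.40860683] [-0.28030898  0.04964753  0.04422701] 6.609226300674247
pos [430.3 195.5 123.1] yang -95.02 spin -2.62 then shift [ -0.7 423.5 -57.5] tilt [-0.002 -0.001 -1.   ] t 3.7
pos [430.3 195.5 123.1] yang -95.02 spin -2.62 then shift [  -1.   416.8 -218.3] tilt [-0.002 -0.001 -1.   ] t 3.7
beaker [[ 707.2323677 -359.604205     5.       ]] [[ 704.77356376 -360.39502786   95.        ]]
```

View pics/s1.png

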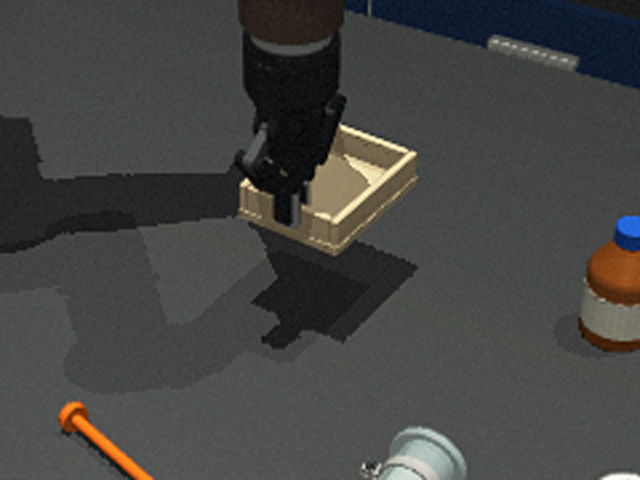

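The tray is held level by its end wall, and the weight reading of 4.2 N fits its 0.42 kg. I carry it round the robot side of the tube.

Call:
drive_tool([
  [0,15,-2,-2.6],
  [0,30,-4,0],
  [0,36,-5,0],
  [0,36,-5,0],
  [0,36,-5,0],
  [0,36,-5,0],
  [0,36,-5,0],
  [0,36,-5,0],
  [0,36,-5,0],
  [0,36,-5,0],
])

```text
clock: 4.58
position: [461.4, -140.2, 121.8]
ee_rot: [-0.706, 0.015, 0.708, 0.015]
contact_force: [1.0, 0.4, -4.0]
gripper_width: 6.8
```

Call:
drive_tool([
  [0,36,-5,0],
  [0,30,-5,0],
  [0,16,-10,0],
  [-5,10,-20,0],
  [-10,0,-30,0],
  [-10,0,-30,0],
  [-5,0,-25,0],
  [0,0,-10,0],
  [0,0,0,0],
  [0,0,0,0],
])

```text
clock: 5.42
position: [592.7, -235.5, 150.4]
ee_rot: [-0.705, 0.014, 0.709, 0.015]
contact_force: [-1.6, -0.6, -4.9]
gripper_width: 6.4
```

```bash
python3 - <<'E'
from h import *
st,im=snap("w2");go([631,-230,124],-92.4)
C=cam("wrist",st);print("expect flange,plain,",proj(C,[[634,44,68],[629,-77,68]]).round())
E
```

```text
pos [ 592.2 -235.6  150.9] yang -92.4 spin -0.0 then shift [ 26.7  -7.2 -38.7] tilt [-0.006  0.001 -1.   ] t 5.4667
expect flange,plain, [[-93. 205.]
 [ 61. 201.]]
```

View pics/w2.png

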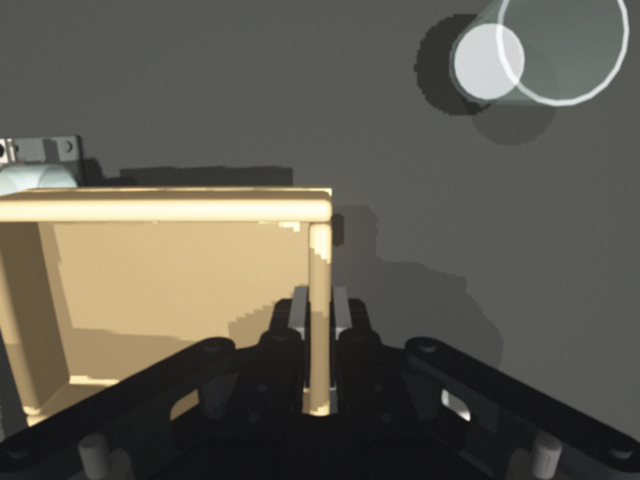

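```bash
python3 - <<'E'
from h import *
st=np.load("pics/w2.npz");C=cam("wrist",st)
print("plate corner",onz(C,[(80,136),(20,137)],8).round(1),"plain end upper edge?",onz(C,[(78,180)],80).round(1))
s=cv2.imread("pics/scene0.png");S=cam("scene");T=cam("top")
cv2.imwrite("pics/z2.png",zoom(s,315,235,64,80,640,800)[:600+200].copy()[:,:])
z=cv2.imread("pics/z2.png");cv2.imwrite("pics/z2.png",cv2.resize(z,(480,600)))
print(proj(S,[[634.4,43.6,68],[629.2,-77.2,68]]).round(1))
t=cv2.imread("pics/top0.png");g=cv2.cvtColor(t,cv2.COLOR_BGR2GRAY).astype(int)
print("row212",g[205:218,296:358].mean(0).round().astype(int).tolist())
for c in(304,306,314,330,346,349):print(c,g[192:232,c].tolist())
E
```

```text
plate corner [[668.5 -59.8   8. ]
 [671.7  -9.8   8. ]] plain end upper edge? [[642.3 -99.2  80. ]]
[[361.2 252.4]
 [331.3 290.5]]
row212 [87, 85, 77, 69, 61, 64, 97, 152, 200, 219, 218, 213, 209, 208, 204, 204, 203, 204, 205, 207, 211, 210, 205, 202, 204, 205, 205, 205, 206, 205, 205, 205, 204, 203, 204, 206, 206, 206, 207, 205, 208, 210, 211, 212, 211, 210, 209, 209, 208, 210, 211, 212, 213, 206, 180, 134, 96, 82, 82, 82, 84, 85]
304 [89, 91, 89, 84, 90, 95, 117, 139, 153, 161, 170, 171, 180, 192, 197, 197, 205, 210, 214, 213, 213, 209, 206, 195, 184, 166, 147, 129, 120, 103, 87, 72, 65, 73, 79, 85, 86, 84, 82, 87]
306 [87, 89, 90, 89, 88, 96, 109, 122, 132, 146, 161, 171, 186, 204, 218, 223, 226, 231, 233, 231, 230, 229, 223, 216, 198, 177, 147, 117, 98, 85, 76, 64, 62, 74, 84, 85, 86, 89, 86, 86]
314 [90, 88, 90, 106, 120, 113, 112, 129, 136, 139, 156, 179, 198, 212, 218, 219, 222, 225, 225, 220, 216, 206, 195, 182, 171, 158, 137, 132, 149, 158, 130, 112, 122, 130, 110, 81, 78, 85, 74, 73]
330 [89, 85, 90, 85, 88, 86, 89, 87, 87, 106, 134, 162, 179, 198, 208, 215, 214, 221, 220, 218, 216, 208, 202, 191, 179, 164, 140, 109, 83, 64, 66, 65, 72, 84, 89, 86, 88, 82, 78, 75]
346 [85, 84, 86, 85, 83, 85, 85, 84, 87, 90, 113, 134, 153, 173, 189, 205, 217, 221, 225, 225, 224, 224, 219, 217, 211, 194, 171, 132, 88, 74, 73, 74, 72, 74, 78, 74, 74, 79, 73, 77]
349 [84, 86, 86, 86, 85, 85, 86, 82, 82, 92, 113, 135, 152, 175, 187, 198, 211, 218, 220, 223, 224, 219, 215, 208, 200, 184, 164, 127, 95, 80, 76, 77, 75, 74, 73, 77, 82, 75, 77, 82]
```

View pics/z2.png

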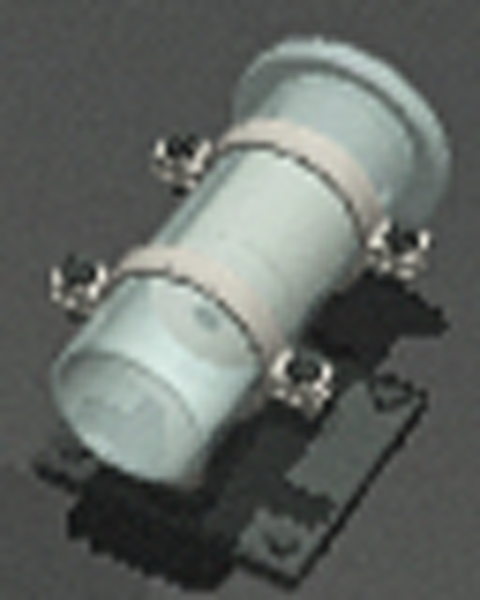

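The plain-end rim is centred near (332,290.7) in the scene image, against a projected (331.3,290.5). The tube middle is therefore about (631.5, -17.5) with yaw about -3°. I lower the tray clear of the tube, then slide it under.

```bash
python3 - <<'E'
from h import *
go([620.5,-232,17],-93);go([622.5,-189,14.5],-93)
print(tri(cam("top"),(351.3,211.3),cam("scene"),(332.1,290.7)))
E
```

```text
pos [ 592.2 -235.6  150.9] yang -92.4 spin 0.6 then shift [133.8  -4.9 -28.9] tilt [-0.006  0.001 -1.   ] t 5.4667
pos [ 592.2 -235.6  150.9] yang -92.4 spin 0.6 then shift [136.3 -48.  -28.6] tilt [-0.006  0.001 -1.   ] t 5.4667
(array([630.26135815, -77.62219669,  68.30411489]), np.float64(1.3639196949979895))
```

Call:
drive_tool([
  [10,-5,-14,0.6],
  [25,0,-15,0],
  [25,0,0,0],
  [25,0,0,0],
  [20,0,0,0],
  [15,0,0,0],
  [8,0,0,0],
  [4,0,0,0],
  [0,0,0,0],
  [0,0,0,0],
])

```text
clock: 6.3
position: [623.4, -232.6, 22.7]
ee_rot: [0.707, -0.018, -0.706, -0.018]
contact_force: [0.4, -0.6, -3.6]
gripper_width: 6.3
```

```bash
python3 - <<'E'
from h import *
go([622.5,-189,14.5],-93);print(arm.read_state()["contact_force"])
E
```

```text
pos [ 623.4 -232.6   22.7] yang -92.97 spin 0.03 then shift [  8.1 -43.5   3.2] tilt [ 0.001 -0.    -1.   ] t 6.3
[ 0.43433966 -0.61035603 -3.56245769]
```

Call:
drive_tool([
  [5,0,0,0],
  [0,-5,0,0],
  [0,-10,0,0],
  [0,-10,1,0],
  [0,-10,1,0],
  [0,-6,1,0],
  [0,-2.5,0,0],
  [0,0,0,0],
  [1.5,0,0,0],
  [1,0,0,0],
])

```text
clock: 7.13
position: [622.5, -188.9, 14.4]
ee_rot: [0.707, -0.018, -0.707, -0.018]
contact_force: [-0.5, 0.6, -2.9]
gripper_width: 6.6
```

Call:
drive_tool([
  [0.5,0,0,0],
  [0,0,0,0],
  [0,0,0,0],
])

```text
clock: 7.38
position: [622.5, -188.9, 14.3]
ee_rot: [0.707, -0.018, -0.707, -0.019]
contact_force: [-0.6, 1.6, 1.1]
gripper_width: 6.5
```

Call:
drive_tool([
  [0,0,0,0],
  [0,0,0,0],
  [0,0,0,0],
  [0,0,0,0],
  [-5,0,0,0],
  [-20,0,0,0],
  [-35,0,0,0],
  [-35,0,0,0],
  [-35,0,0,0],
  [-25,0,0,0],
], grip=55)

```text
clock: 8.22
position: [623.3, -189.2, 173.2]
ee_rot: [0.709, -0.019, -0.705, -0.018]
contact_force: [0.6, -1.2, -0.0]
gripper_width: 54.9
```

```bash
python3 - <<'E'
from h import *
st,im=snap("w3");C=cam("wrist",st);go([431.5,-190,200],5)
print(proj(C,[[622.5,-189,34],[629,-77,68],[634,44,68]]).round())
t=arm.get_image("top")[:,:,::-1]
cv2.imwrite("pics/v3.png",np.hstack([cv2.resize(im,(480,360)),zoom(t,290,180,80,90,320,360)]))
E
```

```text
pos [ 626.  -189.9  178.6] yang -92.9 spin -97.9 then shift [ -24.1 -193.4  -16.7] tilt [ 0.014 -0.004 -1.   ] t 8.2667
[[319. 229.]
 [154. 240.]
 [ -5. 241.]]
```

View pics/v3.png

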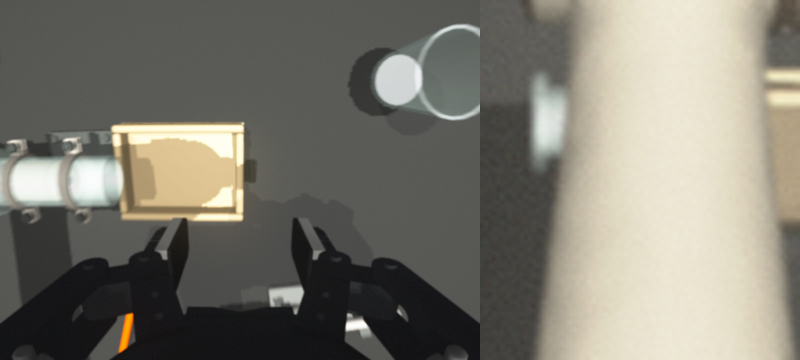

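The tray sits under the plain end, which is at about (163,242) in full-size pixels, and its corners are near (325,164), (324,292), (150,166) and (161,292). I check the offset next.

```bash
python3 - <<'E'
from h import *
st=np.load("pics/w3.npz");C=cam("wrist",st)
P=onz(C,[(325,164),(324,292),(150,166)],34);print(P.round(1),"centre",((P[1]+P[2])/2).round(1))
im=cv2.imread("pics/w3.png");g=cv2.cvtColor(im,cv2.COLOR_BGR2GRAY)
for c in(120,145):print(c,g[190:300:3,c].tolist())
E=onz(C,[(164,242)],68);print("tube end",E.round(1)); print("tube edges", onz(C,[(145,207),(145,276),(35,206),(35,274)],68).round(1))
# next: rod approach relation
go([431.5,-190,180],-175)
E
```

```text
[[ 670.5 -195.9   34. ]
 [ 570.7 -190.4   34. ]
 [ 676.6  -67.    34. ]] centre [ 623.7 -128.7   34. ]
120 [90, 75, 74, 78, 77, 79, 113, 156, 205, 229, 240, 245, 248, 250, 251, 251, 252, 252, 251, 251, 250, 249, 245, 241, 234, 220, 197, 186, 143, 97, 99, 103, 107, 110, 107, 95, 91]
145 [126, 77, 79, 77, 78, 81, 113, 122, 152, 182, 204, 215, 222, 220, 222, 221, 223, 222, 219, 214, 212, 203, 193, 180, 164, 148, 136, 138, 102, 66, 90, 94, 94, 90, 92, 93, 91]
tube end [[626.9 -83.6  68. ]]
tube edges [[651.6 -74.4  68. ]
 [603.1 -65.9  68. ]
 [657.2   5.1  68. ]
 [608.   17.9  68. ]]
pos [ 625.4 -189.5  175.8] yang -92.93 spin 82.07 then shift [ -6.6 193.2  16.4] tilt [ 0.012 -0.002 -1.   ] t 8.3167
```

Call:
drive_tool([
  [0,0,0,6.9],
  [0,0,0,6.9],
  [0,0,0,6.9],
  [0,0,0,6.9],
  [0,0,0,6.9],
  [0,0,0,6.9],
  [0,0,0,6.9],
  [0,0,0,6.9],
  [0,0,0,6.9],
  [0,0,0,6.9],
])

```text
clock: 9.15
position: [621.9, -188.7, 168.4]
ee_rot: [-0.571, 0.417, 0.571, 0.417]
contact_force: [0.1, 0.4, -0.2]
gripper_width: 54.9
```

Call:
drive_tool([
  [0,0,0,6.9],
  [0,0,0,6.2],
  [0,25,2.3,0],
  [0,35,3.2,0],
  [0,35,3.2,0],
  [0,35,3.2,0],
  [0,35,3.2,0],
  [0,20,1.3,0],
  [0,8,0,0],
  [0,0,0,0],
])

```text
clock: 9.98
position: [427.0, -189.1, 169.2]
ee_rot: [0.521, -0.478, -0.521, -0.478]
contact_force: [-0.2, -0.3, 0.2]
gripper_width: 54.8
```

Call:
drive_tool([
  [0,0,0,0],
  [0,0,0,0],
])

```text
clock: 10.15
position: [430.1, -189.1, 169.0]
ee_rot: [0.521, -0.478, -0.521, -0.478]
contact_force: [0.2, 0.5, -0.9]
gripper_width: 54.8
```

```bash
python3 - <<'E'
from h import *
st,im=snap("w4");C=cam("wrist",st);go([431.5,-190,150],-175);print(st["joints"].round(2))
print("exp grip, disc",proj(C,[[431.5,-189.6,50],[446,-359.6,50]]).round())
E
```

```text
pos [ 430.1 -189.   168.7] yang -175.06 spin -0.06 then shift [18.7 -1.3 -1.1] tilt [ 0.001 -0.    -1.   ] t 10.2
[-0.07  0.18 -0.45  0.   -0.94  0.15]
exp grip, disc [[317. 233.]
 [317. -35.]]
```

View pics/w4.png

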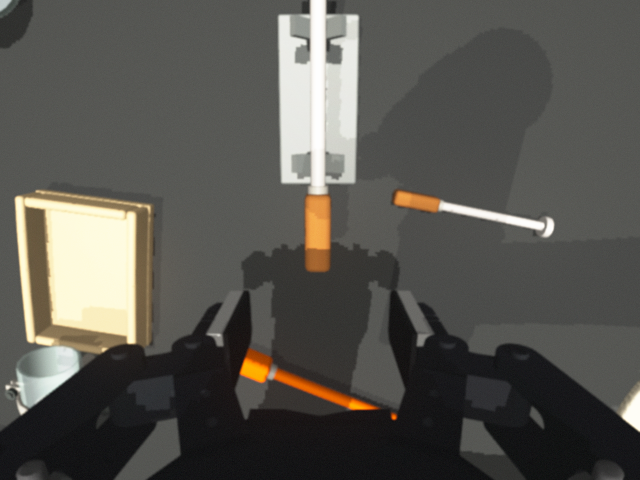

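The handle centre is at about (317.5,232), against a predicted (317,233), and the shaft is vertical in the image, so the aim is right. I descend and grip.

Call:
drive_tool([
  [20,-1.2,-0.7,0],
  [30,0,0,0],
  [30,0,0,0],
  [30,0,0,0],
  [15,0,0,0],
  [8,0,0,0],
  [4.5,0,0,0],
  [0,0,0,0],
  [0,0,0,0],
  [0,0,0,0],
])

```text
clock: 11.03
position: [431.0, -189.7, 32.4]
ee_rot: [0.522, -0.477, -0.52, -0.479]
contact_force: [-0.2, -0.4, 1.1]
gripper_width: 55.4
```

Call:
drive_tool([
  [0,0,0,0],
  [0,0,0,0],
  [0,0,0,0],
  [0,0,0,0],
  [0,0,0,0],
  [0,0,0,0],
  [0,0,0,0],
], grip=8)

```text
clock: 11.62
position: [431.1, -189.7, 31.9]
ee_rot: [0.522, -0.477, -0.52, -0.478]
contact_force: [2.5, 1.1, 2.7]
gripper_width: 17.1
```

```bash
python3 - <<'E'
from h import *
go([431.5,-189.6,31]);print(arm.read_state()["contact_force"],arm.read_state()["wrist_torque"])
E
```

```text
pos [ 431.1 -189.7   31.9] yang -175.03 spin 0 then shift [ 0.9 -0.4  0.1] tilt [ 0.003 -0.001 -1.   ] t 11.6167
[2.54874602 1.06136571 2.70499631] [ 0.03920334 -0.71305072  0.1306569 ]
```

Call:
drive_tool([
  [-3,0,0,0],
  [-8,0,0,0],
  [-15,0,0,0],
  [-30,0,0,0],
  [-35,0,0,0],
  [-30,0,0,4.1],
  [-20,0,0,4],
  [-9,0,0,0],
  [0,0,0,0],
  [0,0,0,0],
])

```text
clock: 12.45
position: [428.6, -189.2, 180.4]
ee_rot: [-0.485, 0.514, 0.487, 0.513]
contact_force: [-1.1, -0.5, -1.9]
gripper_width: 17.1
```

```bash
python3 - <<'E'
from h import *
go([470,235,180],-183.1);go([645.2,235,180],-183.1);print(arm.read_state()["contact_force"],arm.read_state()["wrist_torque"],arm.read_state()["gripper_width"])
E
```

```text
pos [ 428.6 -189.2  180.4] yang 176.86 spin -0.04 then shift [  0.7 -18.4 425.9] tilt [-0.002  0.001 -1.   ] t 12.45
pos [ 428.6 -189.2  180.4] yang 176.86 spin -0.04 then shift [ 4.000e-01 -1.934e+02  4.353e+02] tilt [-0.002  0.001 -1.   ] t 12.45
[-1.12452994 -0.54061503 -1.88911068] [ 0.00988257  0.04852403 -0.00312045] 17.051170479247844
```

Call:
drive_tool([
  [0,-2,15,0],
  [0,-2,30,0],
  [0,-2,38,0],
  [0,-2,40,0],
  [0,-2,40,0],
  [0,-2,40,0],
  [0,-2,40,0],
  [0,-2,40,0],
  [0,-2,40,0],
  [0,-2,40,0],
])

```text
clock: 13.28
position: [468.3, 172.9, 178.8]
ee_rot: [-0.486, 0.515, 0.487, 0.511]
contact_force: [1.6, -0.4, -0.0]
gripper_width: 17.2
```

Call:
drive_tool([
  [0,-12,36,0],
  [0,-22,20,0],
  [0,-30,12,0],
  [0,-35,4,0],
  [0,-35,0,0],
  [0,-25,0,0],
  [0,-12,0,0],
  [0,-3,0,0],
  [0,0,0,0],
  [0,0,0,0],
])

```text
clock: 14.12
position: [646.3, 233.6, 179.3]
ee_rot: [-0.486, 0.515, 0.486, 0.512]
contact_force: [-0.3, -0.5, -0.4]
gripper_width: 16.8
```

```bash
python3 - <<'E'
from h import *
go([645.2,235,49.9],-183.1)
E
```

```text
pos [646.3 233.6 179.3] yang 176.83 spin -0.07 then shift [129.4   0.7   1.6] tilt [-0.004 -0.002 -1.   ] t 14.1167
```

Call:
drive_tool([
  [15,1,2,0],
  [30,0,2,0],
  [30,0,0,0],
  [25,0,0,0],
  [15,0,0,0],
  [9,0,0,0],
  [4,0,0,0],
  [1.5,0,0,0],
  [0,0,0,0],
  [0,0,0,0],
])

```text
clock: 14.95
position: [647.5, 238.6, 53.4]
ee_rot: [-0.486, 0.513, 0.486, 0.514]
contact_force: [-0.5, 0.4, -0.7]
gripper_width: 17.1
```

```bash
python3 - <<'E'
from h import *
go([645.2,235,49.9],-183.1)
s=arm.get_image("scene")[:,:,::-1];t=arm.get_image("top")[:,:,::-1]
cv2.imwrite("pics/s5.png",s);cv2.imwrite("pics/t5.png",t)
cv2.imwrite("pics/v5.png",np.hstack([zoom(s,320,200,80,120,400,600),zoom(t,255,170,80,120,400,600)]))
st=arm.read_state();M=R.from_quat(st["ee_rot"]).as_matrix();g=st["position"]-M[:,0]*19;tip=g-173*M[:,2];print("tip",tip.round(1))
for n in("scene","top"):print(n,proj(cam(n),[tip,tip+M[:,2]*8,[634.6,42.4,68]]).round(1).tolist())
E
```

```text
pos [647.5 238.6  53.4] yang 176.85 spin -0.05 then shift [ 3.5  2.2 -3.7] tilt [ 0.002  0.001 -1.   ] t 14.95
tip [637.9  65.7  72. ]
scene [[367.5, 244.9], [369.3, 242.6], [361.0, 252.8]]
top [[294.7, 209.0], [291.6, 208.9], [304.0, 210.4]]
```

View pics/v5.png

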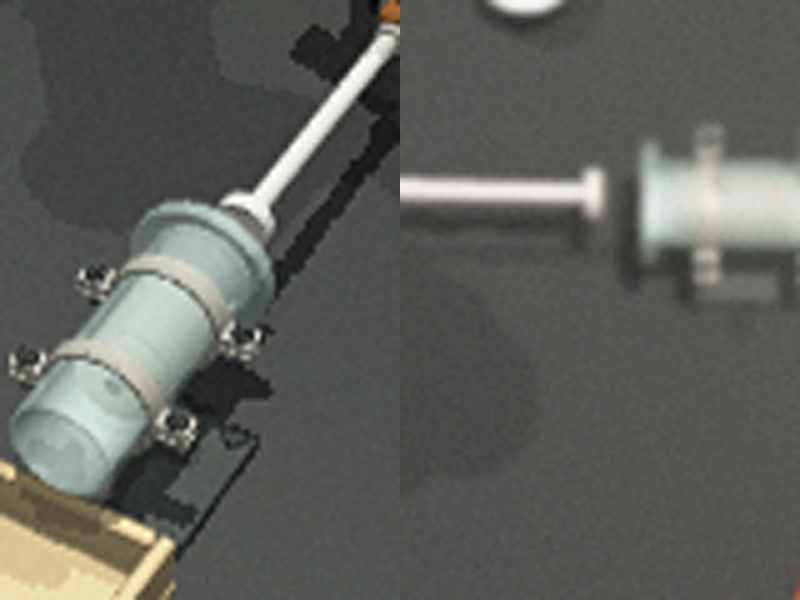

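The disc hangs outside the flange, at about (293.4,208.4) in the top view. The tube axis there is near row 210.5, so the rod must shift several mm toward the robot. A profile gives the exact amount.

```bash
python3 - <<'E'
from h import *
t=cv2.imread("pics/t5.png");g=cv2.cvtColor(t,cv2.COLOR_BGR2GRAY).astype(float)
T=cam("top")
def cen(c,r0,r1,thr):
    v=g[r0:r1,c];i=np.where(v>thr)[0]
    a,b=i[0],i[-1]
    lo=a-(v[a]-thr)/(v[a]-v[a-1]);hi=b+(v[b]-thr)/(v[b]-v[b+1]);return r0+(lo+hi)/2,hi-lo
for nm,c in(("shaft",265),("shaft",280),("disc",292),("disc",293),("flange",304),("tube",309),("tube",329),("tube",331),("tube",347),("tube",349)):
    r,w=cen(c,193,228,115);print(nm,c,round(r,2),round(w,2),onz(T,[(c,r)],68 if "t" in nm[0] or nm=="flange" else 72)[0].round(1))
E
```

```text
shaft 265 207.43 5.63 [643.7 141.4  72. ]
shaft 280 207.86 5.46 [641.7 103.2  72. ]
disc 292 207.68 10.16 [641.5  72.6  72. ]
disc 293 207.92 10.95 [640.8  70.1  72. ]
flange 304 208.99 22.37 [638.3  42.3  68. ]
tube 309 209.77 17.15 [636.   29.6  68. ]
tube 329 210.08 17.48 [634.1 -21.4  68. ]
tube 331 210.22 17.36 [633.7 -26.4  68. ]Traceback (most recent call last):
  File "<stdin>", line 9, in <module>
  File "<stdin>", line 7, in cen
IndexError: index 35 is out of bounds for axis 0 with size 35
```

Call:
drive_tool([
  [3,2.5,0,0],
  [0,0,0,0],
  [0,0,0,0],
])

```text
clock: 15.3
position: [644.1, 238.1, 48.8]
ee_rot: [-0.486, 0.514, 0.486, 0.514]
contact_force: [0.0, 0.7, -0.4]
gripper_width: 17.2
```

```bash
python3 - <<'E'
from h import *
go([645.2,235,49.9],-183.1)
E
```

```text
pos [644.1 238.1  48.8] yang 176.82 spin -0.08 then shift [-1.1 -1.3 -3.1] tilt [-0. -0. -1.] t 15.3
```

Call:
drive_tool([
  [-1,-0.8,-3,0],
  [0,0,-5,0],
  [0,0,-5,0],
  [0,0,-5,0],
  [0,0,-5,0],
  [0,0,-5,0],
  [0,0,-4,0],
  [0,0,0,0],
  [0,0,0,0],
])

```text
clock: 16.05
position: [643.5, 205.9, 49.9]
ee_rot: [-0.486, 0.514, 0.486, 0.514]
contact_force: [0.5, -0.0, -1.9]
gripper_width: 17.3
```

```bash
python3 - <<'E'
from h import *
go([645.2,235,49.9],-183.1);print(arm.read_state()["contact_force"])
s=arm.get_image("scene")[:,:,::-1];t=arm.get_image("top")[:,:,::-1]
cv2.imwrite("pics/v6.png",np.hstack([zoom(s,320,200,80,120,400,600),zoom(t,275,170,80,120,400,600)]))
E
```

```text
pos [643.5 205.9  49.9] yang 176.8 spin -0.1 then shift [ 0.  -0.1 29.2] tilt [ 0.  0. -1.] t 16.05
[ 0.46779559 -0.01050594 -1.85538331]
```

View pics/v6.png

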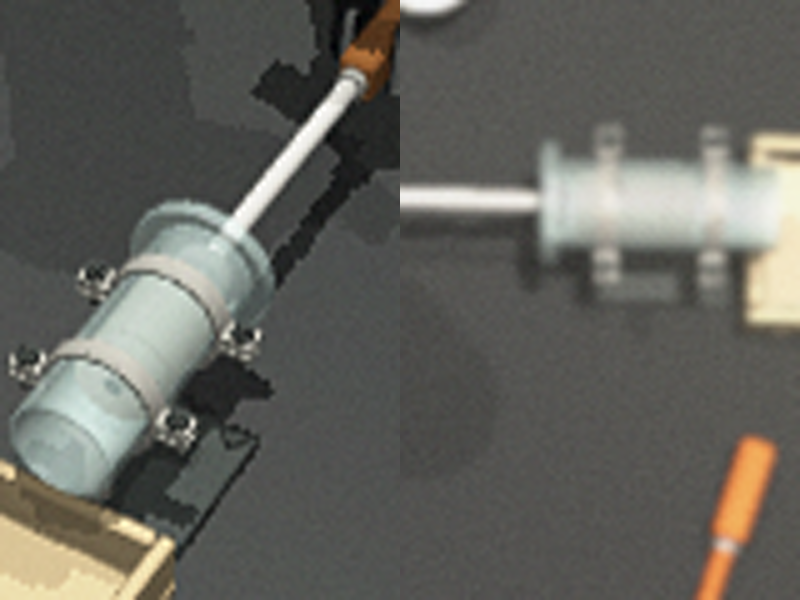

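The disc is 9 mm inside and runs free, with the shaft about 2 mm beyond the axis in x. I correct slightly and push.

Call:
drive_tool([
  [0,0.7,-4,0],
  [0,0.5,-5,0],
  [0,0,-6,0],
  [0,0,-6,0],
  [0,0,-6,0],
  [0,0,-6,0],
  [0,0,-6,0],
  [0,0,-6,0],
  [0,0,-4,0],
  [0,0,0,0],
])

```text
clock: 16.98
position: [639.2, 156.0, 49.8]
ee_rot: [-0.486, 0.514, 0.486, 0.514]
contact_force: [-0.4, 0.6, -0.6]
gripper_width: 17.2
```

Call:
drive_tool([
  [0,0,-4,0],
  [0,0,-5,0],
  [0,0,-5,0],
  [0,0,-5,0],
  [0,0,-5,0],
  [0,0,-4,0],
  [0,0,0,0],
])

```text
clock: 17.57
position: [637.8, 128.3, 49.9]
ee_rot: [-0.486, 0.514, 0.486, 0.514]
contact_force: [0.3, 0.2, -1.0]
gripper_width: 17.5
```

```bash
python3 - <<'E'
from h import *
go([637,95.4,49.9],-183.1);print(arm.read_state()["contact_force"])
s=arm.get_image("scene")[:,:,::-1]
cv2.imwrite("pics/v7.png",zoom(s,290,220,120,120,600,600))
E
```

```text
pos [637.8 128.3  49.9] yang 176.77 spin -0.13 then shift [  0.   -1.  -32.9] tilt [-0. -0. -1.] t 17.5667
[ 0.3213369   0.18641712 -0.95907325]
```

View pics/v7.png

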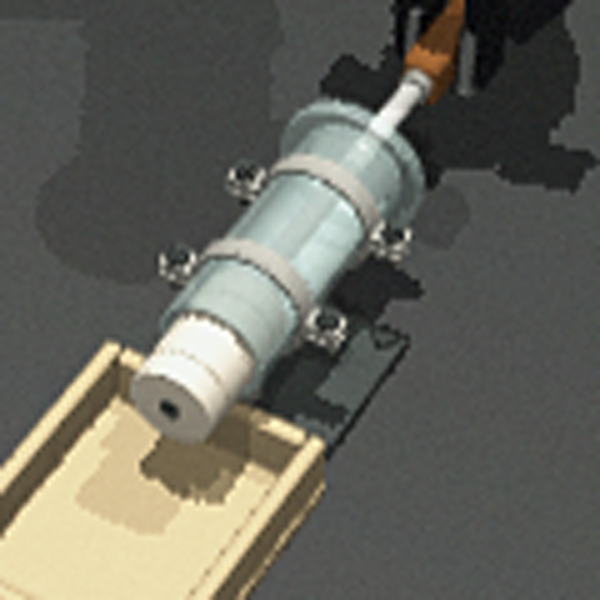

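The plug is half out over the tray and centred. I push on.

Call:
drive_tool([
  [0,0,-4,0],
  [0,0,-5,0],
  [0,0,-5,0],
  [0,0,-5,0],
  [0,0,-5,0],
  [0,0,-5,0],
  [0,0,-4,0],
  [0,0,-2,0],
  [0,0,0,0],
  [0,0,0,0],
])

```text
clock: 18.45
position: [636.0, 94.2, 49.7]
ee_rot: [-0.486, 0.514, 0.486, 0.514]
contact_force: [-0.6, 0.6, -0.8]
gripper_width: 17.1
```

```bash
python3 - <<'E'
from h import *
go([637,95.4,49.9],-183.1);print(arm.read_state()["contact_force"])
s=arm.get_image("scene")[:,:,::-1]
cv2.imwrite("pics/v8.png",zoom(s,270,220,140,140,600,600))
E
```

```text
pos [636.   94.2  49.7] yang 176.8 spin -0.1 then shift [-0.2 -1.   1.3] tilt [-0. -0. -1.] t 18.45
[-0.63550821  0.59072957 -0.80025444]
```

The viewer has reached its picture limit, so I check numerically. A white, low-saturation mask should locate the plug.

```bash
cat >> h.py <<'E'
def plug(n):
    im=arm.get_image(n)[:,:,::-1];h=cv2.cvtColor(im,cv2.COLOR_BGR2HSV);C=cam(n)
    m=cv2.inRange(h,(0,0,130),(30,50,255)) 
    roi=np.zeros_like(m);b=proj(C,[[x,y,z] for x in(575,675) for y in(-195,-72) for z in(8,70)]);x0,y0=b.min(0).astype(int);x1,y1=b.max(0).astype(int)
    roi[y0:y1,x0:x1]=m[y0:y1,x0:x1]
    k,l,st,ce=cv2.connectedComponentsWithStats(roi)
    for i in range(1,k):
        if st[i,4]>40: print(n,st[i].tolist(),ce[i].round(1),"z26:",onz(C,[ce[i]],26)[0].round(1))
    return im,C,(x0,y0,x1,y1)
E
python3 - <<'E'
from h import *
for n in("scene","top"):
    im,C,b=plug(n);print(b)
print("scene expect lying plug",proj(cam("scene"),[[622,-110,26],[621,-140,26],[629,-78,68]]).round())
im=arm.get_image("scene");h=cv2.cvtColor(im,cv2.COLOR_RGB2HSV)
for r in range(284,336,3):print(r,[f"{h[r,c,1]}/{h[r,c,2]}" for c in range(296,352,4)])
E
```

```text
scene [310, 309, 19, 25, 302] [318.8 321.5] z26: [ 628.2 -124.4   26. ]
(np.int64(274), np.int64(277), np.int64(354), np.int64(364))
top [347, 202, 43, 33, 970] [368.8 218.6] z26: [ 618.  -126.3   26. ]
(np.int64(347), np.int64(192), np.int64(398), np.int64(236))
scene expect lying plug [[320. 315.]
 [312. 326.]
 [331. 291.]]
284 ['6/87', '14/71', '11/71', '14/74', '4/72', '7/73', '10/77', '18/100', '10/220', '16/145', '17/194', '22/220', '30/206', '30/159']
287 ['9/86', '9/83', '9/86', '9/87', '12/88', '6/86', '9/84', '19/137', '17/120', '6/242', '10/131', '23/225', '25/193', '18/86']
290 ['3/85', '6/85', '6/85', '9/82', '73/238', '79/188', '12/82', '29/148', '11/121', '9/117', '11/143', '24/167', '29/152', '29/53']
293 ['9/87', '12/87', '9/86', '65/247', '85/90', '82/192', '78/225', '21/73', '15/121', '17/118', '9/88', '19/163', '23/66', '26/40']
296 ['9/86', '6/82', '61/137', '80/200', '88/84', '80/111', '90/102', '83/114', '55/106', '25/162', '27/167', '25/112', '13/38', '30/51']
299 ['9/85', '9/81', '66/244', '86/95', '89/112', '34/148', '33/192', '83/104', '85/93', '91/120', '4
[... 1021 characters left out ...]
236', '64/238', '79/217', '79/217', '36/134', '41/148', '39/143', '43/136', '41/112', '68/241', '68/236', '72/228', '89/115', '87/103']
326 ['67/236', '78/216', '78/216', '77/219', '39/137', '37/143', '34/141', '38/135', '30/111', '64/238', '69/235', '67/241', '81/97', '88/87']
329 ['67/237', '76/217', '79/217', '77/216', '39/117', '43/143', '40/147', '43/118', '84/177', '67/237', '68/237', '94/87', '87/97', '3/83']
332 ['66/236', '80/224', '74/220', '78/219', '79/215', '36/142', '36/121', '50/138', '64/239', '66/235', '73/237', '87/94', '75/92', '3/84']
335 ['65/237', '68/238', '67/235', '77/219', '76/224', '77/225', '78/229', '68/238', '68/237', '65/237', '84/88', '86/133', '9/87', '6/90']
```

```bash
python3 - <<'E'
from h import *
S=cam("scene")
print("top face centre if z=68",onz(S,[(320,306)],68).round(1))
im=arm.get_image("scene");h=cv2.cvtColor(im,cv2.COLOR_RGB2HSV)
m=cv2.inRange(h,(0,0,215),(180,30,255));m[:297]=0;m[316:]=0;m[:,:305]=0;m[:,336:]=0
c=max(cv2.findContours(m,0,1)[0],key=cv2.contourArea);e=cv2.fitEllipse(c);print(e,cv2.boundingRect(c))
P=onz(S,[e[0]],68)[0];print(P.round(1))
a=np.linspace(0,6.28,60);q=proj(S,np.c_[P[0]+18.3*np.cos(a),P[1]+18.3*np.sin(a),68+0*a]);print("pred bbox of level top disc",q.min(0).round(),q.max(0).round())
q=proj(S,np.c_[P[0]+18.3*np.cos(a),P[1]+18.3*np.sin(a),8+0*a]);print("pred bottom",q.min(0).round(),q.max(0).round())
E
```

```text
top face centre if z=68 [[ 628.5 -121.3   68. ]]
((319.1416931152344, 306.75897216796875), (14.029927253723145, 18.100269317626953), 93.47000122070312) (310, 300, 19, 15)
[ 628.  -123.6   68. ]
pred bbox of level top disc [309. 299.] [329. 314.]
pred bottom [309. 320.] [328. 335.]
```

The plug stands upright in the tray at about (628, -124). Its top face at z = 68 fits the predicted outline. I draw the rod out along the axis.

Call:
drive_tool([
  [0,0,5,0],
  [0,0,12,0],
  [0,0,16,0],
  [0,0,18,0],
  [0,0,18,0],
  [0,0,18,0],
  [0,0,18,0],
  [0,0,18,0],
  [0,0,16,0],
  [0,0,8,0],
])

```text
clock: 19.53
position: [644.3, 244.2, 49.7]
ee_rot: [-0.487, 0.513, 0.486, 0.513]
contact_force: [1.3, -0.0, -2.8]
gripper_width: 17.2
```

Call:
drive_tool([
  [0,0,3,0],
  [0,0,0,0],
  [-8,0,0,0],
  [-20,0,0,0],
  [-30,0,0,0],
  [-30,0,0,0],
  [-25,0,0,0],
  [-12,0,0,0],
  [-5,0,0,0],
  [0,0,0,0],
])

```text
clock: 20.37
position: [644.5, 243.7, 180.9]
ee_rot: [-0.486, 0.513, 0.486, 0.515]
contact_force: [-0.7, 0.1, -1.5]
gripper_width: 16.9
```

```bash
python3 - <<'E'
from h import *
go([470,235,182],-183.1);go([430,-189,182],-175.03)
plug("scene")
E
```

```text
pos [644.5 243.7 180.9] yang 176.76 spin -0.14 then shift [ -1.4 173.8 -18.1] tilt [ 0.001  0.001 -1.   ] t 20.3667
pos [644.5 243.7 180.9] yang 176.76 spin -8.21 then shift [  -1.9  251.2 -412.5] tilt [ 0.001  0.001 -1.   ] t 20.3667
scene [310, 310, 19, 24, 250] [318.6 322.8] z26: [ 629.1 -127.3   26. ]
```

Call:
drive_tool([
  [0,12,0,0],
  [0,25,0,0],
  [0,35,0,0],
  [0,35,-4,0],
  [0,32,-12,0],
  [0,22,-25,0],
  [0,13,-36,0],
  [0,3,-40,0],
  [0,2,-40,0],
  [0,2,-40,0],
])

```text
clock: 21.25
position: [450.5, 55.6, 178.1]
ee_rot: [-0.486, 0.515, 0.487, 0.512]
contact_force: [0.9, -0.8, -0.1]
gripper_width: 16.9
```

Call:
drive_tool([
  [0,2,-40,0],
  [0,2,-40,0],
  [0,2,-40,0],
  [0,2,-38,0],
  [0,2,-30,-4.1],
  [0,2,-25,-4.1],
  [0,0,-12,0],
  [0,0,-4,0],
  [0,0,0,0],
  [0,0,0,0],
])

```text
clock: 22.08
position: [431.3, -170.3, 178.7]
ee_rot: [-0.52, 0.478, 0.522, 0.477]
contact_force: [-0.3, -0.7, -0.8]
gripper_width: 17.0
```

```bash
python3 - <<'E'
from h import *
go([431.3,-189.7,70],-175.03)
E
```

```text
pos [ 431.3 -170.3  178.7] yang -175.01 spin 0.02 then shift [108.7   1.4 -19.5] tilt [-0.003  0.    -1.   ] t 22.0833
```

Call:
drive_tool([
  [10,1.6,-10,0],
  [25,0,-9.5,0],
  [30,0,0,0],
  [25,0,0,0],
  [13,0,0,0],
  [5,0,0,0],
  [0,0,0,0],
  [0,0,0,0],
])

```text
clock: 22.75
position: [432.7, -189.9, 72.0]
ee_rot: [0.522, -0.477, -0.522, -0.477]
contact_force: [0.6, 0.0, -0.3]
gripper_width: 16.8
```

```bash
python3 - <<'E'
from h import *
go([431.1,-189.7,32.2],-175.03)
st=arm.read_state()
# compare shaft column in wrist view with w4 (rod vs tool) and rest plate edges vs rod
st,im=snap("w6")
h=cv2.cvtColor(im,cv2.COLOR_BGR2GRAY)
for r in(5,40,80,120,160,185):print(r,[int(v) for v in h[r,270:370:4]])
E
```

```text
pos [ 432.7 -189.9   72. ] yang -174.91 spin 0.12 then shift [39.8  1.6  0.4] tilt [ 0. -0. -1.] t 22.75
5 [231, 231, 231, 230, 230, 197, 199, 130, 221, 247, 253, 254, 254, 253, 250, 238, 134, 64, 115, 110, 130, 115, 210, 210, 209]
40 [231, 230, 231, 230, 230, 230, 230, 230, 215, 247, 253, 254, 255, 254, 251, 239, 206, 230, 229, 228, 229, 213, 210, 209, 210]
80 [230, 229, 230, 231, 232, 230, 229, 230, 207, 246, 252, 254, 255, 254, 251, 239, 201, 229, 230, 230, 229, 215, 209, 208, 207]
120 [230, 229, 229, 230, 230, 230, 229, 229, 208, 244, 253, 254, 255, 254, 251, 240, 201, 229, 229, 228, 227, 206, 207, 207, 206]
160 [229, 230, 228, 228, 229, 229, 229, 229, 223, 241, 252, 254, 255, 254, 251, 240, 178, 207, 205, 208, 205, 204, 204, 207, 205]
185 [226, 228, 228, 166, 164, 160, 160, 160, 158, 239, 251, 254, 255, 254, 251, 240, 163, 146, 143, 144, 144, 145, 148, 147, 203]
```

Call:
drive_tool([
  [8,1.2,0,-0.1],
  [12,0,0,0],
  [8,0,0,0],
  [4,0,0,0],
  [2,0,0,0],
  [1,0,0,0],
  [0,0,0,0],
  [0,0,0,0],
])

```text
clock: 23.47
position: [431.3, -190.3, 37.1]
ee_rot: [0.522, -0.477, -0.522, -0.477]
contact_force: [0.7, -0.9, -0.5]
gripper_width: 16.8
```

```bash
python3 - <<'E'
from h import *
go([431.1,-189.7,32.2],-175.03);print(arm.read_state()["contact_force"],arm.read_state()["wrist_torque"])
E
```

```text
pos [ 431.3 -190.3   37.1] yang -174.87 spin 0.16 then shift [4.9 0.2 0.6] tilt [ 0.001 -0.    -1.   ] t 23.4667
[ 0.69736196 -0.85467982 -0.49323679] [0.05993065 0.05342739 0.03781559]
```

Call:
drive_tool([
  [1.5,0.2,0,0],
  [1.5,0,0,0],
  [1,0,0,0],
  [0.7,0,0,0],
  [0,0,0,0],
  [0,0,0,0],
])

```text
clock: 23.97
position: [431.1, -190.3, 32.2]
ee_rot: [0.522, -0.477, -0.522, -0.477]
contact_force: [0.8, 0.6, -1.0]
gripper_width: 16.9
```

```bash
python3 - <<'E'
from h import *
go([431.1,-189.7,32.2],-175.03);print(arm.read_state()["contact_force"],arm.read_state()["wrist_torque"])
E
```

```text
pos [ 431.1 -190.3   32.2] yang -174.87 spin 0.16 then shift [ 0.  -0.1  0.6] tilt [ 0.001 -0.    -1.   ] t 23.9667
[ 0.75469214  0.55668146 -0.9509033 ] [-0.02769083 -0.09498895 -0.02020645]
```

Call:
drive_tool([
  [0.4,0,0,0],
  [0,0,0,0],
])

```text
clock: 24.13
position: [431.2, -190.3, 32.0]
ee_rot: [0.522, -0.477, -0.522, -0.477]
contact_force: [0.9, -0.2, 1.0]
gripper_width: 17.1
```

Call:
drive_tool([
  [0,0,0,0],
  [0,0,0,0],
  [0,0,0,0],
  [0,0,0,0],
  [0,0,0,0],
  [-8,0,0,0],
  [-25,0,0,0],
  [-35,0,0,0],
  [-35,0,0,0],
  [-34,0,0,0],
], grip=55)

```text
clock: 24.97
position: [430.4, -190.3, 171.0]
ee_rot: [0.522, -0.477, -0.522, -0.477]
contact_force: [1.2, -0.7, -0.8]
gripper_width: 54.9
```

Call:
drive_tool([
  [0,0,0,0],
  [0,0,0,0],
  [0,0,0,0],
  [0,0,0,0],
])

```text
clock: 25.3
position: [429.7, -190.1, 167.6]
ee_rot: [-0.521, 0.478, 0.523, 0.477]
contact_force: [0.4, 0.2, -0.2]
gripper_width: 55.1
```

```bash
python3 - <<'E'
from h import *
st,im=snap("w7");print(st["position"],st["clock"])
def handle(im,C,r):
    h=cv2.cvtColor(im,cv2.COLOR_BGR2HSV);m=cv2.inRange(h,(3,80,60),(15,255,200));z=np.zeros_like(m);x,y,w,k=r;z[y:y+k,x:x+w]=m[y:y+k,x:x+w]
    c=max(cv2.findContours(z,0,1)[0],key=cv2.contourArea);q=cv2.minAreaRect(c);return q,cv2.boundingRect(c),onz(C,[q[0]],50)[0].round(1)
for n in("w4","w7"):print(n,handle(cv2.imread(f"pics/{n}.png"),cam("wrist",np.load(f"pics/{n}.npz")),(280,150,80,130)))
for n,o in(("scene",cv2.imread("pics/scene0.png")),):
    new=arm.get_image(n)[:,:,::-1].copy();cv2.imwrite("pics/sEnd.png",new)
    for i in(o,new):print(n,handle(i,cam(n),(195,280,30,40)))
    for nm,(x,y,w,k) in dict(rodlow=(145,320,55,60),bottle=(410,155,50,60),crucible=(415,250,40,40),beaker=(260,395,60,75)).items():
        a,b=o[y:y+k,x:x+w],new[y:y+k,x:x+w]
        print(nm,"diff mean",cv2.absdiff(a,b).mean().round(2),"share>60",(cv2.absdiff(a,b).max(2)>60).mean().round(3))
plug("scene");plug("top")
E
```

```text
[ 429.70129714 -190.09026525  167.64273492] 25.3
w4 (((317.5, 233.0), (78.0, 27.0), 90.0), (304, 194, 28, 79), array([ 431.3, -189.9,   50. ]))
w7 (((315.4999694824219, 233.0), (26.999996185302734, 77.99998474121094), 0.0), (302, 194, 28, 79), array([ 431.9, -191. ,   50. ]))
scene (((211.3200225830078, 297.74005126953125), (12.20000171661377, 28.000001907348633), 36.869895935058594), (200, 285, 22, 28), array([ 429.8, -189.3,   50. ]))
scene (((211.0800323486328, 298.0600280761719), (12.20000171661377, 28.400001525878906), 36.869895935058594), (200, 285, 22, 28), array([ 429.9, -190.2,   50. ]))
rodlow diff mean 4.75 share>60 0.001
bottle diff mean 2.39 share>60 0.0
crucible diff mean 2.0 share>60 0.0
beaker diff mean 2.32 share>60 0.0
scene [310, 310, 19, 24, 254] [318.5 322.7] z26: [ 628.8 -127.1   26. ]
top [347, 202, 44, 33, 1031] [368.6 218.8] z26: [ 617.5 -125.7   26. ]
```

```bash
python3 - <<'E'
from h import *
a,b=[cv2.imread(f"pics/{n}.png")[290:375,270:360] for n in("s5","sEnd")]
def c(i):
    m=cv2.inRange(cv2.cvtColor(i,cv2.COLOR_BGR2HSV),(8,55,70),(35,200,255));return cv2.boundingRect(max(cv2.findContours(m,0,1)[0],key=cv2.contourArea))
print(c(a),c(b)); print(arm.job_done())
E
```

```text
(5, 0, 80, 76) (5, 0, 80, 76)
the job is handed in; nothing more can be done
None
```

The job is handed in at about 25 s of robot time. The tray is in place, the plug is in it, and the rod is back in its rest. The hand-in gave no verdict, so this rests on my own checks.

**Tray:** It went down in line with the tube, with its near end wall about 13 mm under the plain end. Its centre was about 111 mm from the tube's middle and within about 1 mm of the tube's line. Its outline in the scene image did not change between the start of the push and the end.

**Plug:** It dropped out of the plain end and stands upright in the tray, about 46 mm beyond the end of the tube. It stayed put after the rod was drawn out.

**Rod:** It lies within about 1–2 mm of where it started, according to both the wrist and scene cameras. The gripper is open and clear above it.

**Forces and bystanders:** The external force read under about 3 N after each insertion, push and withdrawal move. The crucible, bottle and beaker look unchanged in the scene image.

**Where the checks were weaker or disagreed:**
- **Final state not seen:** I reached the limit of 12 viewed pictures before the plug dropped. Its final position and the rod's return were checked only by image measurements.
- **Tube and rod position:** The top camera put the tube and rod about 2–3 mm farther from the robot than the wrist pose did. I corrected for that before inserting the rod.
- **Tray height:** Two-view height checks on the tray were rough, giving 25–38 mm for a true 34 mm.

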